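# Aim the swivel tip-tray at the curing crate and tip the soaps out

### The arm

A 6-joint arm with a two-finger parallel gripper is mounted at the origin on the work surface. World frame = base frame: x ahead of the robot, y to its left, z up, the work surface at z = 0. Lengths are in m, angles in degrees, forces in N, time in s.
With the tool pointing down it reaches from about 0.3 to 0.75 m from the base axis. Payload 8.5 kg.
Tool frame: the origin (TCP) lies on the centre line of the jaws, within the pads' length; the fingertips stand 19 mm ahead of it and the grasp point (between the pads) is the TCP; z points along the fingers, x is the direction in which the jaws open and shut, and the axes are right-handed (so a half turn about z gives the same grasp; the last joint's range is limited). The gripper opens to 85 mm and grips with 20 to 120 N. Pads are 22 mm wide; open, the fingers measure 114 mm over their backs; the gripper's body (76 mm by 85 mm) begins 54 mm behind the grasp point. The pads swing forward as they close: fully open they stand 13 mm farther back than shut.
Start: joints at [61.69, 21.807, 74.336, -0, 83.858, -12.336], TCP at [0.151, 0.529, 0.25] pointing down, gripper open.
Joint ranges: [-178.18, 178.18], [-50.72, 133.34], [12.68, 142.11], [-81.47, 261.47], [9.98, 163.14], [-165.26, 165.26]. Speed limits (degrees/s): [136.94, 136.94, 180, 180, 180, 180].

### API

Orientations are given as a 3x3 rotation matrix whose columns are the frame's x, y, z axes.
In Python, from rig import env, cams, order gives the robot as it stands.
- The arm moves only by the tool step_arm, never from a script. Its argument "steps" is a list of rows, each an object with "xyz": the shift along the tool's x, y, z normalised to -1 to 1, where 1 is 0.04 m, a list of three; "turn": the turn, a rotation vector about the tool's x, y, z normalised to -1 to 1, where 1 is 0.08 rad, a list of three; "gripper": the gripper command: -1 is shut, 1 is fully open, values between are in proportion. A call has 1 to 20 rows; each row shifts and turns the commanded pose from where the row before left it, along the tool's axes as they then stand; what a row does not reach is not made up. A row lasts 1/12 s, in which the tool goes at most 41.7 mm and 7.16 degrees, less where a joint would pass 70% of its speed; a pose out of reach is approached as far as the arm can. A call with a number of a shift or a turn outside -1 to 1 is refused whole. A call with a gripper value outside its range is refused whole. The fingers move at their own pace and stop on an object; "squeeze" is the grip in N (left out, the last holds). Time passes only in rows, so rows that do not move let the fingers close. It gives the time, the measured TCP pose, the force and the opening at its end, in the units of the state.
- env.observe(): the state, without advancing time (a new reading comes with each control period).
- cams.get_image(name): name is "side" or "top"; returns (picture, depth): 420x560x3 uint8, red, green, blue; 420x560 float32, m along the optical axis (not along the pixel's ray), 0 where there is no reading.
- cams.camera_info(name): a dict with "fx", "fy", "cx", "cy" (pixels), "extrinsics" (4x4, takes a point from camera to world coordinates). Camera axes: x right, y down, z forward; pixel columns grow to the right and rows downward; lengths in m; the calibration is good to about 2 mm. A picture is of the moment at which its call begins. camera_info takes no time and is no camera call.
- order.close_job(): hands the job in, once; it reports no verdict.
The state is a dict: "time_s": time; "q": joint angles; "qvel": joint speeds; "joint_efforts": joint torques, N m; "position": TCP position; "tool_rot": TCP orientation; "ft_force": force on the tool from outside, world axes, zero at the start; "wrist_torque": the same for the moment, N m; "grip_width": finger opening in m.
Only numpy, scipy, OpenCV 4.12 (cv2) and the standard library are available. Lean on these libraries where they do the work, as an engineer would, in place of code of your own. Each camera call takes 0.05 s, during which the arm holds its last target. There are 200 camera calls.

### The job

Loosen the clamp lever of the swivel tip-tray, swing the tray round until its pointer stands on the long mark that aims its open edge at the square wooden crate (not at the round bowl), and turn the lever back until the clamp is fully tight. Then lift the tray by its handle until both soaps have slid into the crate, lower it gently until it lies flat again, and leave crate, bowl and everything else on the table where they stand.

Things in the scene. Friction and masses are not known exactly. Their poses are not given: they have to be found in the camera images.
- stand: Fixed cast stand of the swivel tip-tray: grey round foot, 160 mm across and 12 mm thick, with a flat white scale plate (10 mm thick, out to 163 mm from the axis) on its left and a 70 mm high clamp block on its right. Origin: on the swivel axis at table level. x points away from the robot (give or take its yaw), y to the left, z up.
- swivel_axis (a point): Point on the vertical swivel axis at the height of the tray's floor, 105 mm above the table.
- swivel (a joint): Turn of the head that carries tray and pointer about the vertical axis, rad, positive anticlockwise seen from above; 0 = open edge straight away from the stand's front (along the stand's +x). Range -0.85 to 0.85. Loose it turns with about 0.2 N m and stays where it is left; tight it is held by a friction shoe that slips only above about 3 N m.
- pointer_tip (a point): Tip of the head's flat dark pointer, 153 mm from the axis, 20 mm above the table, just over the scale plate. It stands 110 deg anticlockwise of the direction in which the open edge faces.
- mark_left (a point): Middle of the long black mark (34 x 4 mm, among short thin ones) for aiming to the left: pointer on it = swivel +0.611 rad (35 deg), open edge faces the receiver standing on the stand's left (+y).
- mark_right (a point): Middle of the other long black mark, for aiming to the right: pointer on it = swivel -0.611 rad, open edge faces the receiver on the stand's right (-y).
- clamp_pivot (a point): Vertical pivot of the clamp lever, on top of the clamp block, at x -70, y -175 mm in the stand's frame.
- clamp_grip (a point): Middle of the upright black grip (24 mm across, from 72 to 114 mm above the table) at the free end of the clamp lever, 90 mm from the pivot. The arm of the lever is 15 mm thick, 80 to 88 mm above the table.
- clamp (a joint): Clamp lever angle, rad. 0 = fully tight, at its stop, lever pointing from the pivot along the stand's -x (towards the robot). It grows as the lever turns anticlockwise seen from above (grip moves to the stand's right, -y), to a stop at 1.4. It grips below 0.25, is tight below 0.16 and well loose beyond 0.8. Turning takes 3.5 N at the grip, 6 N at the tight end; it stays, but may spring back 0.05.
- tray_handle (a point): Middle of the tray's handle: a level round steel bar 12 mm thick, 100 mm long, parallel to the hinge, 50 mm out from the tray's closed front wall with free space in between and below; 150 mm from the swivel axis, opposite the open edge, and 127 mm above the table when the tray lies flat.
- tray_hinge (a point): Middle of the tray's level hinge, under its open edge, 100 mm from the swivel axis, 99 mm above the table. The handle bar is 250 mm back from it and 28 mm higher.
- tray (a joint): Tilt of the tray, rad: 0 = flat, grows as the handle is lifted, stop at 1.05; it falls back if let go. Aluminium, 0.45 kg, centred on the swivel axis: 200 mm from closed front wall to open edge, 160 mm wide, walls 5 mm thick on three sides, tops 135 mm above the table, floor at 105 mm. The soaps start to slide between 0.4 and 0.65 and drop into the receiver.
- soap1: Pale soap bar 66 x 44 x 26 mm, 85 g, lying loose in the tray. Origin: centre of its underside; x along its length.
- soap2: Second soap bar, the same, beside the first.
- crate: Square open crate of pale wooden slats, 200 x 200 mm, 45 mm high, wall 7 mm, in front of the tray's open edge at one of two places (left or right of the stand's x axis), about 228 mm from the swivel axis. Origin: centre of its underside.
- bowl: Round steel bowl, 190 mm across, 48 mm high, standing at the other of the two places. Not to be used. Origin: centre of its underside.
- oil_bottle: Bystander: amber bottle 48 mm across, 115 mm high, near the clamp lever's open side. Origin: centre of its underside.
- jar: Bystander: white jar 64 mm across, 85 mm high, left of the scale plate. Origin: centre of its underside.
- jug: Bystander: clear jug 100 mm across, 140 mm high, with a handle. Origin: centre of its underside.
- mould: Bystander: purple six-cell mould 145 x 215 x 32 mm. Origin: centre of its underside.
- scale: Bystander: flat white kitchen scale 200 x 230 x 25 mm. Origin: centre of its underside.
- spatula: Bystander: spatula lying on the table, handle along its -x.
Mind the look-alikes: they are no part of the job. Leave any purple or yellow look-alike of the soap2 alone. What is shaped like the soap1 but green is not meant.

How it is judged:
By the outcome, as a careful person would: the job done as asked, in the order asked, and still so for the second after the job is handed in, with the robot touching nothing.
It also fails if it takes over 72 s, if anything falls off the work surface, if the arm or the gripper's body presses on something with over 40 N, if the wrist force passes 120 N, or if a joint passes its speed limit or range.

## Working session

There is one attempt and no reset: what is moved stays moved. The work goes in short steps, Python scripts to look and compute and a tool call to move; the robot and the scene stay as the last step left them, time stands still between calls to the robot, and variables do not carry over. Pictures are saved under pics/ and viewed, about 8 in all and at most 12, crops included, and the job is handed in when it is done.

Besides the shell and the picture viewer there is one more tool, called after "Request:" as a command line: name --argument value ..., lists and objects as JSON in quotes. step_arm: Moves the arm, as the interface text tells. Scaled input: -1 to 1 covers 0.04 m each way for a shift and 0.08 rad each way for a turn. Its arguments: {"type":"object","properties":{"steps":{"type":"array"},"squeeze":{"type":"number"}},"required":["steps"]}

```bash
mkdir -p pics
cat > h.py <<'E'
import numpy as np, cv2
from rig import env, cams, order
def snap(n,f):
    im,d=cams.get_image(n); cv2.imwrite(f'pics/{f}.png',im[:,:,::-1]); np.save(f'pics/{f}.npy',d); return im,d
def w(n,f,u,v,z=None):
    c=cams.camera_info(n);E=np.array(c['extrinsics']);r=np.array([(u-c['cx'])/c['fx'],(v-c['cy'])/c['fy'],1])
    if z is None: s=float(np.load(f'pics/{f}.npy')[int(round(v)),int(round(u))])
    else: s=(z-E[2,3])/(E[:3,:3]@r)[2]
    return (E[:3,:3]@(r*s)+E[:3,3]).round(4)
def px(n,p):
    c=cams.camera_info(n);E=np.linalg.inv(np.array(c['extrinsics']));q=E[:3,:3]@np.array(p)+E[:3,3]
    return (c['fx']*q[0]/q[2]+c['cx'],c['fy']*q[1]/q[2]+c['cy'])
E
python3 - <<'E'
from h import *
for n in('top','side'):
    snap(n,n+'0'); c=cams.camera_info(n); print(n,c['fx'],np.array(c['extrinsics']).round(3).tolist())
print(env.observe())
E
```

```text
top 513.0902063600573 [[0.016, -0.982, 0.187, 0.32], [-1.0, -0.015, 0.003, -0.019], [0.0, -0.187, -0.982, 1.432], [0.0, 0.0, 0.0, 1.0]]
side 393.59881490474686 [[0.914, -0.266, 0.307, 0.166], [-0.406, -0.564, 0.719, -0.918], [-0.018, -0.782, -0.623, 0.862], [0.0, 0.0, 0.0, 1.0]]
{'time_s': 0.1, 'q': array([ 6.16908230e+01,  2.18361815e+01,  7.43778618e+01, -1.79099321e-03,
        8.38579707e+01, -1.23354677e+01]), 'qvel': array([ 0.19739077, -0.10234303, -0.07502684, -0.02432522, -0.02983256,
        0.0567978 ]), 'joint_efforts': array([ 3.20028943e-03, -4.49222803e+01, -2.31654239e+01, -1.65492656e-04,
        3.69880072e-03,  2.60371650e-06]), 'position': array([0.15125204, 0.52855261, 0.2497974 ]), 'tool_rot': array([[ 2.75192658e-01,  9.61388932e-01, -5.68687265e-04],
       [ 9.61388307e-01, -2.75193142e-01, -1.12129817e-03],
       [-1.23450248e-03, -2.38156265e-04, -9.99999210e-01]]), 'ft_force': array([-0.2299383 ,  0.13913252,  0.14296557]), 'wrist_torque': array([ 0.0647099 , -0.01739389,  0.04672885]), 'grip_width': 0.0853067694218407}
```

View pics/top0.png

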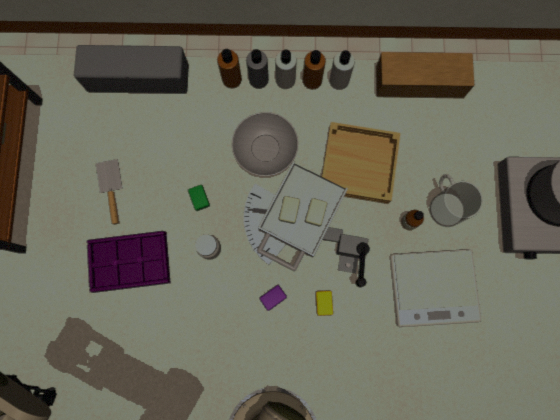

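View pics/side0.png

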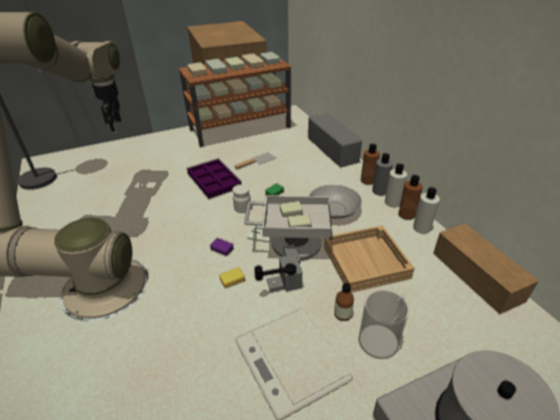

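Top view: the crate is at (361,163), on the right. The bowl is at (265,145), on the left. The tray is at (302,210), its handle at (280,253), the clamp pivot at about (362,248) and the grip at about (361,282). I'll enlarge the stand.

Run:
```python
from h import *
a=cv2.imread('pics/top0.png')[150:300,230:430]; cv2.imwrite('pics/c1.png',cv2.convertScaleAbs(cv2.resize(a,None,fx=4,fy=4,interpolation=cv2.INTER_CUBIC),alpha=1.4))
```

```text
(no output)
```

View pics/c1.png

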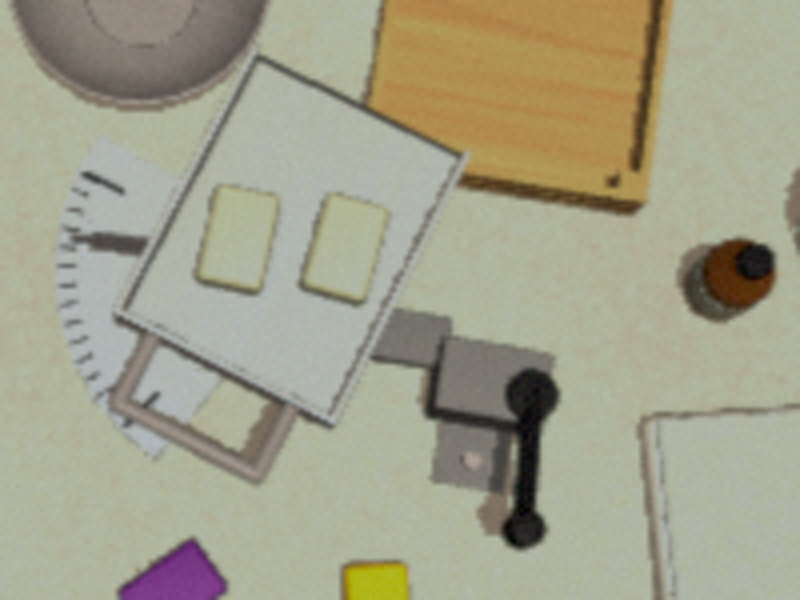

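In the crop, the upper-left long mark (103,182) is mark_right, at 75° from the stand's x axis. The lower one (143,407) is mark_left. The pointer tip is at (78,238), the handle bar runs (115,405)–(262,475), the lever pivot is at (531,394) and the grip at (524,527). Now the geometry.

Run:
```python
from h import *
def W(u,v,z): return w('top','top0',230+(u+.5)/4-.5,150+(v+.5)/4-.5,z)
c=[W(*p,.135) for p in((258,55),(465,155),(330,422),(118,315))]
ax=np.mean(c,0);print('axis',ax)
ang=lambda a,b:np.degrees(np.arctan2(*(b-a)[1::-1]))
f=(c[0]+c[1])/2;r=(c[3]+c[2])/2
print('face',ang(r,f),'edges',np.linalg.norm(c[0]-c[1]),np.linalg.norm(c[1]-c[2]))
h1,h2=W(115,405,.133),W(262,475,.133);print('handle',(h1+h2)/2,np.linalg.norm(h1-h2),np.linalg.norm((h1+h2)/2-ax))
for n,p in dict(mR=(103,182,.01),mL=(143,407,.01),ptr=(78,238,.02)).items():
    q=W(*p);print(n,q,ang(ax,q),np.linalg.norm((q-ax)[:2]))
pv,g=W(531,394,.095),W(524,527,.114);print('pivot',pv,'grip',g,np.linalg.norm((g-pv)[:2]),ang(pv,g), 'depthz',w('top','top0',360.7,281.5),w('top','top0',362.5,248),w('top','top0',302,210))
print('handle depth',w('top','top0',276.9,259.9))
d=(pv-ax)[:2];print('yaw from pivot',np.degrees(np.arctan2(d[1],d[0])-np.arctan2(-175,-70)),np.linalg.norm(d))
print('bottle',W(740,265,.1),'yellow',W(376,585,.03))
for u,v in((257,272),(290,270),(270,271),(249,213),(331,217)): print('side',u,v,w('side','side0',u,v))
a=cv2.imread('pics/side0.png')[170:310,210:410]; cv2.imwrite('pics/c2.png',cv2.convertScaleAbs(cv2.resize(a,None,fx=4,fy=4,interpolation=cv2.INTER_CUBIC),alpha=1.3))
```

```text
axis [ 0.5811 -0.0699  0.135 ]
face -26.578183374765317 edges 0.1500536570697295 0.19547792714268283
handle [ 0.44805 -0.0046   0.133  ] 0.10314480112928619 0.14822412927725365
mR [0.6425 0.0605 0.01  ] 64.78618157345207 0.1441323003354904
mL [0.4826 0.0286 0.01  ] 135.0 0.13930003589374987
ptr [0.5997 0.0764 0.02  ] 82.75451330820658 0.14747762542162116
pivot [ 0.4853 -0.228   0.095 ] grip [ 0.3977 -0.2194  0.114 ] 0.08802113382591706 174.393039179086 depthz [ 0.3973 -0.2195  0.1149] [ 0.4862 -0.229   0.0908] [ 0.5819 -0.0686  0.1086]
handle depth [ 0.4474 -0.0051  0.1321]
yaw from pivot -9.412173984311845 0.18486008222436773
bottle [ 0.5725 -0.3664  0.1   ] yellow [ 0.3622 -0.1318  0.03  ]
side 257 272 [ 0.3929 -0.2331  0.1056]
side 290 270 [ 0.4827 -0.2459  0.0858]
side 270 271 [ 0.4296 -0.2331  0.0932]
side 249 213 [ 0.4539 -0.015   0.128 ]
side 331 217 [ 0.7373 -0.0314  0.0279]
```

View pics/c2.png

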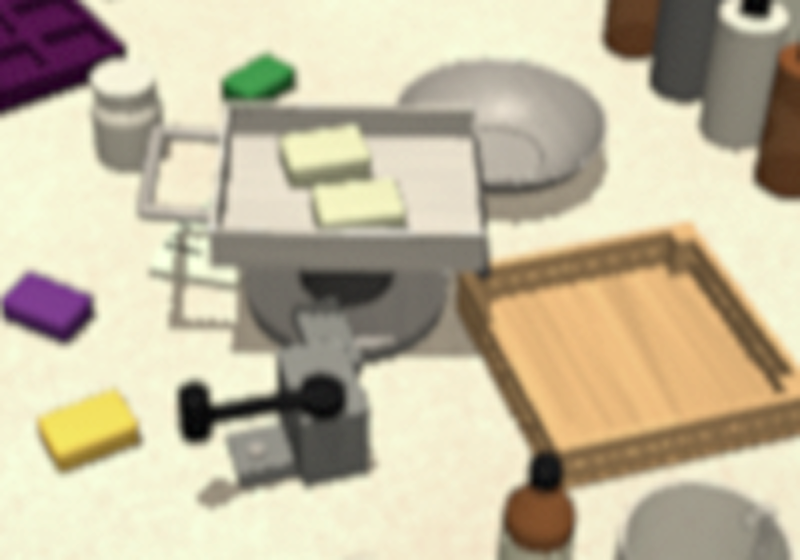

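The measurements agree with the description. The axis is at (0.581, -0.070), the stand yaw about -10° and the lever about 4° from its stop. The swivel stands at about -17° and must go about 18° clockwise, to the upper long mark. First I go over the lever grip.

Request:
step_arm --steps '[{"xyz":[-0.74,0.5,0],"turn":[0,0,0],"gripper":1},{"xyz":[-0.74,0.5,0],"turn":[0,0,0],"gripper":1},{"xyz":[-0.74,0.5,0],"turn":[0,0,0],"gripper":1},{"xyz":[-0.74,0.5,0],"turn":[0,0,0],"gripper":1},{"xyz":[-0.74,0.5,0],"turn":[0,0,0],"gripper":1},{"xyz":[-0.74,0.5,0],"turn":[0,0,0],"gripper":1},{"xyz":[-0.74,0.5,0],"turn":[0,0,0],"gripper":1},{"xyz":[-0.74,0.5,0],"turn":[0,0,0],"gripper":1},{"xyz":[-0.74,0.5,0],"turn":[0,0,0],"gripper":1},{"xyz":[-0.74,0.5,0],"turn":[0,0,0],"gripper":1},{"xyz":[-0.74,0.5,0],"turn":[0,0,0],"gripper":1},{"xyz":[-0.74,0.5,0],"turn":[0,0,0],"gripper":1},{"xyz":[-0.74,0.5,0],"turn":[0,0,0],"gripper":1},{"xyz":[-0.74,0.5,0],"turn":[0,0,0],"gripper":1},{"xyz":[-0.74,0.5,0],"turn":[0,0,0],"gripper":1},{"xyz":[-0.74,0.5,0],"turn":[0,0,0],"gripper":1},{"xyz":[-0.74,0.5,0],"turn":[0,0,0],"gripper":1},{"xyz":[-0.74,0.5,0],"turn":[0,0,0],"gripper":1},{"xyz":[-0.74,0.5,0],"turn":[0,0,0],"gripper":1},{"xyz":[-0.74,0.5,0],"turn":[0,0,0],"gripper":1}]'

```text
time_s: 1.77
position: [0.373, -0.1523, 0.2501]
tool_rot: [[0.276, 0.961, -0.0], [0.961, -0.276, 0.0], [0.0, -0.0, -1.0]]
ft_force: [-0.3, 0.6, -0.3]
grip_width: 0.0856
```

Request:
step_arm --steps '[{"xyz":[0,0,0],"turn":[0,0,1],"gripper":0},{"xyz":[0,0,0],"turn":[0,0,1],"gripper":0},{"xyz":[0,0,0],"turn":[0,0,1],"gripper":0},{"xyz":[0,0,0],"turn":[0,0,1],"gripper":0},{"xyz":[0,0,0],"turn":[0,0,1],"gripper":0},{"xyz":[0,0,0],"turn":[0,0,1],"gripper":0},{"xyz":[0,0,0],"turn":[0,0,1],"gripper":0},{"xyz":[0,0,0],"turn":[0,0,1],"gripper":0},{"xyz":[0,0,0],"turn":[0,0,1],"gripper":0},{"xyz":[0,0,0],"turn":[0,0,1],"gripper":0},{"xyz":[0,0,0],"turn":[0,0,1],"gripper":0},{"xyz":[0,0,0],"turn":[0,0,1],"gripper":0},{"xyz":[0,0,0],"turn":[0,0,1],"gripper":0},{"xyz":[0,0,0],"turn":[0,0,1],"gripper":0},{"xyz":[0,0,0],"turn":[0,0,1],"gripper":0},{"xyz":[0,0,0],"turn":[0,0,1],"gripper":0},{"xyz":[0,0,0],"turn":[0,0,1],"gripper":0},{"xyz":[0,0,0],"turn":[0,0,1],"gripper":0},{"xyz":[0,0,0],"turn":[0,0,1],"gripper":0},{"xyz":[0,0,0],"turn":[0,0,1],"gripper":0}]'

```text
time_s: 3.43
position: [0.3729, -0.1504, 0.2501]
tool_rot: [[0.952, -0.307, -0.0], [-0.307, -0.952, 0.0], [-0.001, -0.0, -1.0]]
ft_force: [-1.0, 0.4, 0.5]
grip_width: 0.0424
```

Request:
step_arm --steps '[{"xyz":[0,0,0],"turn":[0,0,1],"gripper":0},{"xyz":[0,0,0],"turn":[0,0,1],"gripper":0},{"xyz":[0,0,0],"turn":[0,0,1],"gripper":0},{"xyz":[0,0,0],"turn":[0,0,1],"gripper":0},{"xyz":[0,0,0],"turn":[0,0,1],"gripper":0},{"xyz":[0,0,0],"turn":[0,0,1],"gripper":0},{"xyz":[0,0,0],"turn":[0,0,1],"gripper":0},{"xyz":[0,0,0],"turn":[0,0,1],"gripper":0},{"xyz":[0,0,0],"turn":[0,0,1],"gripper":0},{"xyz":[0,0,0],"turn":[0,0,1],"gripper":0},{"xyz":[0,0,0],"turn":[0,0,1],"gripper":0},{"xyz":[0,0,0],"turn":[0,0,1],"gripper":0},{"xyz":[0,0,0],"turn":[0,0,1],"gripper":0},{"xyz":[0,0,0],"turn":[0,0,1],"gripper":0},{"xyz":[0,0,0],"turn":[0,0,1],"gripper":0},{"xyz":[0,0,0],"turn":[0,0,1],"gripper":0},{"xyz":[0,0,0],"turn":[0,0,1],"gripper":0},{"xyz":[0,0,0],"turn":[0,0,0],"gripper":0}]'

```text
time_s: 4.93
position: [0.3729, -0.1504, 0.2501]
tool_rot: [[-0.1, -0.995, -0.0], [-0.995, 0.1, 0.0], [-0.0, 0.0, -1.0]]
ft_force: [-0.3, -0.2, 0.1]
grip_width: 0.0425
```

Request:
step_arm --steps '[{"xyz":[0.835,-0.385,0],"turn":[0,0,0],"gripper":0.2},{"xyz":[0.835,-0.385,0],"turn":[0,0,0],"gripper":0.2},{"xyz":[0,0,0.7],"turn":[0,0,0],"gripper":0.2},{"xyz":[0,0,0.7],"turn":[0,0,0],"gripper":0.2},{"xyz":[0,0,0.7],"turn":[0,0,0],"gripper":0.2},{"xyz":[0,0,0.7],"turn":[0,0,0],"gripper":0.2},{"xyz":[0,0,0.5],"turn":[0,0,0],"gripper":0.2},{"xyz":[0,0,0.5],"turn":[0,0,0],"gripper":0.2},{"xyz":[0,0,0],"turn":[0,0,0],"gripper":0.2},{"xyz":[0,0,0],"turn":[0,0,0],"gripper":-1},{"xyz":[0,0,0],"turn":[0,0,0],"gripper":-1},{"xyz":[0,0,0],"turn":[0,0,0],"gripper":-1},{"xyz":[0,0,0],"turn":[0,0,0],"gripper":-1},{"xyz":[0,0,0],"turn":[0,0,0],"gripper":-1},{"xyz":[0,0,0],"turn":[0,0,0],"gripper":-1}]' --squeeze 30

```text
time_s: 6.18
position: [0.3975, -0.2208, 0.0995]
tool_rot: [[-0.097, -0.995, 0.002], [-0.995, 0.097, -0.003], [0.002, -0.002, -1.0]]
ft_force: [-3.3, -4.0, 6.9]
grip_width: 0.0233
```

Request:
step_arm --steps '[{"xyz":[0.12,-0.003,0],"turn":[0,0,-0.66],"gripper":-1},{"xyz":[0.12,-0.003,0],"turn":[0,0,-0.66],"gripper":-1},{"xyz":[0.12,-0.003,0],"turn":[0,0,-0.66],"gripper":-1},{"xyz":[0.12,-0.003,0],"turn":[0,0,-0.66],"gripper":-1},{"xyz":[0.12,-0.003,0],"turn":[0,0,-0.66],"gripper":-1},{"xyz":[0.12,-0.003,0],"turn":[0,0,-0.66],"gripper":-1},{"xyz":[0.12,-0.003,0],"turn":[0,0,-0.66],"gripper":-1},{"xyz":[0.12,-0.003,0],"turn":[0,0,-0.66],"gripper":-1},{"xyz":[0.12,-0.003,0],"turn":[0,0,-0.66],"gripper":-1},{"xyz":[0.12,-0.003,0],"turn":[0,0,-0.66],"gripper":-1}]'

```text
time_s: 7.02
position: [0.4041, -0.2675, 0.0995]
tool_rot: [[0.42, -0.907, -0.002], [-0.907, -0.42, -0.002], [0.001, 0.002, -1.0]]
ft_force: [-11.6, -3.7, 10.8]
grip_width: 0.0232
```

Request:
step_arm --steps '[{"xyz":[0.12,-0.003,0],"turn":[0,0,-0.66],"gripper":-1},{"xyz":[0.12,-0.003,0],"turn":[0,0,-0.66],"gripper":-1},{"xyz":[0.12,-0.003,0],"turn":[0,0,-0.66],"gripper":-1},{"xyz":[0.12,-0.003,0],"turn":[0,0,-0.66],"gripper":-1},{"xyz":[0.12,-0.003,0],"turn":[0,0,-0.66],"gripper":-1},{"xyz":[0.12,-0.003,0],"turn":[0,0,-0.66],"gripper":-1},{"xyz":[0.12,-0.003,0],"turn":[0,0,-0.66],"gripper":-1},{"xyz":[0.12,-0.003,0],"turn":[0,0,-0.66],"gripper":-1},{"xyz":[0.12,-0.003,0],"turn":[0,0,-0.66],"gripper":-1},{"xyz":[0.12,-0.003,0],"turn":[0,0,-0.66],"gripper":-1},{"xyz":[0,0,0],"turn":[0,0,0],"gripper":-1}]'

```text
time_s: 7.93
position: [0.4348, -0.3059, 0.0997]
tool_rot: [[0.82, -0.572, -0.001], [-0.572, -0.82, -0.005], [0.002, 0.005, -1.0]]
ft_force: [-9.7, -11.9, 5.2]
grip_width: 0.0232
```

Request:
step_arm --steps '[{"xyz":[0,0,0],"turn":[0,0,0],"gripper":0.2},{"xyz":[0,0,0],"turn":[0,0,0],"gripper":0.2},{"xyz":[0,0,0],"turn":[0,0,0],"gripper":0.2},{"xyz":[0,0,-0.6],"turn":[0,0,0],"gripper":0},{"xyz":[0,0,-0.8],"turn":[0,0,0],"gripper":0},{"xyz":[0,0,-0.8],"turn":[0,0,0],"gripper":0},{"xyz":[0,0,-0.8],"turn":[0,0,0],"gripper":0},{"xyz":[-0.504,-0.795,0],"turn":[0,0,0],"gripper":0},{"xyz":[-0.504,-0.795,0],"turn":[0,0,0],"gripper":0},{"xyz":[-0.504,-0.795,0],"turn":[0,0,0],"gripper":0},{"xyz":[-0.504,-0.795,0],"turn":[0,0,0],"gripper":0},{"xyz":[-0.504,-0.795,0],"turn":[0,0,0],"gripper":0},{"xyz":[-0.504,-0.795,0],"turn":[0,0,0],"gripper":0},{"xyz":[-0.504,-0.795,0],"turn":[0,0,0],"gripper":0},{"xyz":[-0.504,-0.795,0],"turn":[0,0,0],"gripper":0},{"xyz":[0,0,0],"turn":[0,0,-0.9],"gripper":0},{"xyz":[0,0,0],"turn":[0,0,-0.9],"gripper":0},{"xyz":[0,0,0],"turn":[0,0,0],"gripper":0}]'

```text
time_s: 9.43
position: [0.4493, -0.0013, 0.2184]
tool_rot: [[0.895, -0.447, 0.0], [-0.447, -0.895, 0.0], [-0.0, -0.0, -1.0]]
ft_force: [0.2, -0.6, 0.2]
grip_width: 0.0428
```

Request:
step_arm --steps '[{"xyz":[0,0.09,0.6],"turn":[0,0,0],"gripper":0},{"xyz":[0,0,0.6],"turn":[0,0,0],"gripper":0},{"xyz":[0,0,0.6],"turn":[0,0,0],"gripper":0},{"xyz":[0,0,0.45],"turn":[0,0,0],"gripper":0},{"xyz":[0,0,0],"turn":[0,0,0],"gripper":0},{"xyz":[0,0,0],"turn":[0,0,0],"gripper":-1},{"xyz":[0,0,0],"turn":[0,0,0],"gripper":-1},{"xyz":[0,0,0],"turn":[0,0,0],"gripper":-1},{"xyz":[0,0,0],"turn":[0,0,0],"gripper":-1},{"xyz":[0,0,0],"turn":[0,0,0],"gripper":-1}]'

```text
time_s: 10.27
position: [0.4494, -0.0062, 0.1297]
tool_rot: [[0.892, -0.452, 0.005], [-0.452, -0.892, -0.002], [0.005, -0.001, -1.0]]
ft_force: [6.3, -3.0, -2.9]
grip_width: 0.0105
```

Request:
step_arm --steps '[{"xyz":[0.002,-0.117,0],"turn":[0,0,0.392],"gripper":-1},{"xyz":[0.002,-0.117,0],"turn":[0,0,0.392],"gripper":-1},{"xyz":[0.002,-0.117,0],"turn":[0,0,0.392],"gripper":-1},{"xyz":[0.002,-0.117,0],"turn":[0,0,0.392],"gripper":-1},{"xyz":[0.002,-0.117,0],"turn":[0,0,0.392],"gripper":-1},{"xyz":[0.002,-0.117,0],"turn":[0,0,0.392],"gripper":-1},{"xyz":[0.002,-0.117,0],"turn":[0,0,0.392],"gripper":-1},{"xyz":[0.002,-0.117,0],"turn":[0,0,0.392],"gripper":-1},{"xyz":[0.002,-0.117,0],"turn":[0,0,0.392],"gripper":-1},{"xyz":[0.002,-0.117,0],"turn":[0,0,0.392],"gripper":-1},{"xyz":[0,0,0],"turn":[0,0,0],"gripper":-1},{"xyz":[0,0,0],"turn":[0,0,0],"gripper":-1}]'

```text
time_s: 11.27
position: [0.4759, 0.0323, 0.1296]
tool_rot: [[0.71, -0.704, 0.003], [-0.704, -0.71, -0.0], [0.002, -0.002, -1.0]]
ft_force: [0.0, 1.0, 7.4]
grip_width: 0.0109
```

Run:
```python
from h import *
snap('top','top1')
a=cv2.imread('pics/top1.png')[150:300,230:430]; cv2.imwrite('pics/c3.png',cv2.convertScaleAbs(cv2.resize(a,None,fx=4,fy=4,interpolation=cv2.INTER_CUBIC),alpha=1.4))
```

```text
(no output)
```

View pics/c3.png

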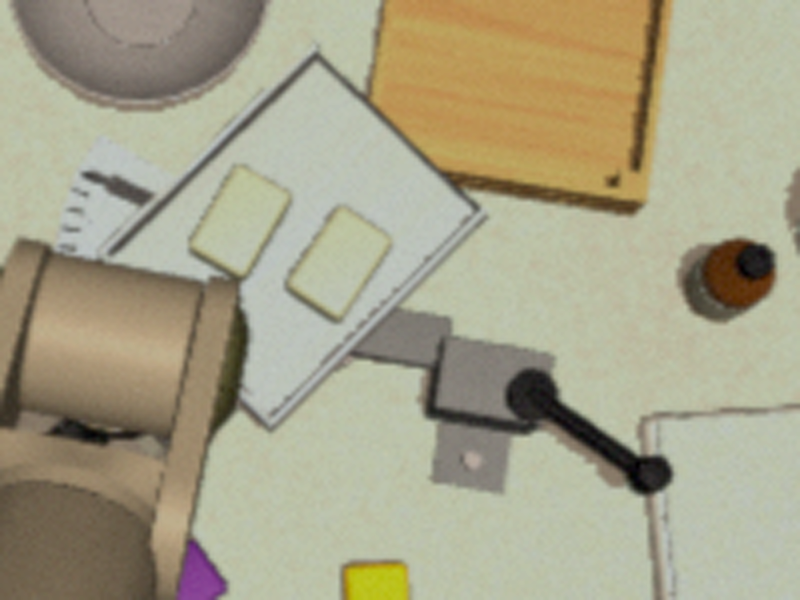

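The pointer lies over the upper long mark (85–120, 176–190). The lever grip is at (650,472), open. I release, back off and check the pointer with the arm clear.

Request:
step_arm --steps '[{"xyz":[0,0,0],"turn":[0,0,0],"gripper":0},{"xyz":[0,0,0],"turn":[0,0,0],"gripper":0},{"xyz":[0,0,0],"turn":[0,0,0],"gripper":0},{"xyz":[0,0,-0.6],"turn":[0,0,0],"gripper":0},{"xyz":[0,0,-0.8],"turn":[0,0,0],"gripper":0},{"xyz":[0,0,-0.8],"turn":[0,0,0],"gripper":0},{"xyz":[0.6,0.75,0],"turn":[0,0,0],"gripper":0.2},{"xyz":[0.6,0.75,0],"turn":[0,0,0],"gripper":0.2},{"xyz":[0.6,0.75,0],"turn":[0,0,0],"gripper":0.2},{"xyz":[0.6,0.75,0],"turn":[0,0,0],"gripper":0.2},{"xyz":[0.6,0.75,0],"turn":[0,0,0],"gripper":0.2},{"xyz":[0.6,0.75,0],"turn":[0,0,0],"gripper":0.2},{"xyz":[0.6,0.75,0],"turn":[0,0,0],"gripper":0.2},{"xyz":[0.6,0.75,0],"turn":[0,0,0],"gripper":0.2},{"xyz":[0,0,0],"turn":[0,0,0],"gripper":0.2}]'

```text
time_s: 12.57
position: [0.4413, -0.2793, 0.2158]
tool_rot: [[0.706, -0.708, -0.0], [-0.708, -0.706, -0.002], [0.001, 0.001, -1.0]]
ft_force: [-1.3, 0.7, 0.3]
grip_width: 0.0511
```

Run:
```python
from h import *
snap('top','top2')
b=cv2.imread('pics/top2.png'); a=b[180:220,240:280]; a=cv2.resize(a,None,fx=12,fy=12,interpolation=cv2.INTER_CUBIC)
e=cv2.resize(b[210:300,230:390],None,fx=3,fy=5,interpolation=cv2.INTER_CUBIC)
cv2.imwrite('pics/c4.png',cv2.convertScaleAbs(a,alpha=1.4))
def W(u,v,z): return w('top','top2',230+(u+.5)/4-.5,150+(v+.5)/4-.5,z)
print('grip',W(650,472,.114))
```

```text
grip [ 0.4339 -0.3006  0.114 ]
```

View pics/c4.png

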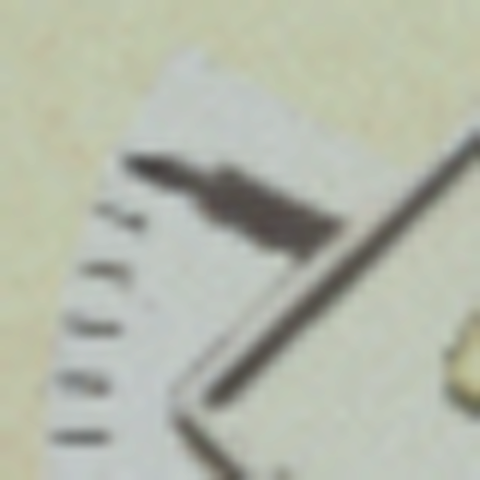

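Run:
```python
from h import *
def W(u,v,z): return w('top','top2',240+(u+.5)/12-.5,180+(v+.5)/12-.5,z)
p=[W(135,161,.02),W(265,218,.02)]; ax=np.array([.5811,-.0699])
for q in p: d=q[:2]-ax; print(q,np.degrees(np.arctan2(d[1],d[0])),np.hypot(*d))
d=p[0]-p[1];print(np.degrees(np.arctan2(d[1],d[0])))
# tray wall-top corners in c3
V=lambda u,v:w('top','top2',230+(u+.5)/4-.5,150+(v+.5)/4-.5,.135)
a,b,c=V(316,52),V(487,213),V(270,428)
for d in(a-b,b-c):print('edge',np.degrees(np.arctan2(d[1],d[0])))
```

```text
[0.6463 0.073  0.02  ] 65.47453486586483 0.15707148054309542
[0.633  0.0421 0.02  ] 65.13733058408087 0.12344071451510642
66.71195479008564
edge 46.292960209376524
edge -44.488626757010145
```

Request:
step_arm --steps '[{"xyz":[0.255,0.51,0],"turn":[0,0,0],"gripper":0.2},{"xyz":[0,0,0],"turn":[0,0,-0.73],"gripper":0.2},{"xyz":[0,0,0],"turn":[0,0,-0.73],"gripper":0.2},{"xyz":[0,0,0],"turn":[0,0,-0.73],"gripper":0.2},{"xyz":[0,0,0.7],"turn":[0,0,0],"gripper":0.2},{"xyz":[0,0,0.7],"turn":[0,0,0],"gripper":0.2},{"xyz":[0,0,0.6],"turn":[0,0,0],"gripper":0.2},{"xyz":[0,0,0.5],"turn":[0,0,0],"gripper":0.2},{"xyz":[0,0,0.4],"turn":[0,0,0],"gripper":0.2},{"xyz":[0,0,0],"turn":[0,0,0],"gripper":0.2},{"xyz":[0,0,0],"turn":[0,0,0],"gripper":-1},{"xyz":[0,0,0],"turn":[0,0,0],"gripper":-1},{"xyz":[0,0,0],"turn":[0,0,0],"gripper":-1},{"xyz":[0,0,0],"turn":[0,0,0],"gripper":-1},{"xyz":[0,0,0],"turn":[0,0,0],"gripper":-1}]'

```text
time_s: 13.87
position: [0.4361, -0.2956, 0.1018]
tool_rot: [[0.822, -0.57, 0.003], [-0.57, -0.822, -0.002], [0.004, 0.0, -1.0]]
ft_force: [4.7, 0.7, 7.4]
grip_width: 0.0227
```

Request:
step_arm --steps '[{"xyz":[-0.123,-0.003,0],"turn":[0,0,0.68],"gripper":-1},{"xyz":[-0.123,-0.003,0],"turn":[0,0,0.68],"gripper":-1},{"xyz":[-0.123,-0.003,0],"turn":[0,0,0.68],"gripper":-1},{"xyz":[-0.123,-0.003,0],"turn":[0,0,0.68],"gripper":-1},{"xyz":[-0.123,-0.003,0],"turn":[0,0,0.68],"gripper":-1},{"xyz":[-0.123,-0.003,0],"turn":[0,0,0.68],"gripper":-1},{"xyz":[-0.123,-0.003,0],"turn":[0,0,0.68],"gripper":-1},{"xyz":[-0.123,-0.003,0],"turn":[0,0,0.68],"gripper":-1},{"xyz":[-0.123,-0.003,0],"turn":[0,0,0.68],"gripper":-1},{"xyz":[-0.123,-0.003,0],"turn":[0,0,0.68],"gripper":-1}]'

```text
time_s: 14.7
position: [0.409, -0.2575, 0.1019]
tool_rot: [[0.405, -0.914, 0.013], [-0.915, -0.405, -0.002], [0.007, -0.011, -1.0]]
ft_force: [36.0, 10.3, -4.6]
grip_width: 0.023
```

Request:
step_arm --steps '[{"xyz":[-0.123,-0.003,0],"turn":[0,0,0.68],"gripper":-1},{"xyz":[-0.123,-0.003,0],"turn":[0,0,0.68],"gripper":-1},{"xyz":[-0.123,-0.003,0],"turn":[0,0,0.68],"gripper":-1},{"xyz":[-0.123,-0.003,0],"turn":[0,0,0.68],"gripper":-1},{"xyz":[-0.123,-0.003,0],"turn":[0,0,0.68],"gripper":-1},{"xyz":[-0.123,-0.003,0],"turn":[0,0,0.68],"gripper":-1},{"xyz":[-0.123,-0.003,0],"turn":[0,0,0.68],"gripper":-1},{"xyz":[-0.123,-0.003,0],"turn":[0,0,0.68],"gripper":-1},{"xyz":[-0.123,-0.003,0],"turn":[0,0,0.68],"gripper":-1},{"xyz":[0,0,0],"turn":[0,0,0],"gripper":-1}]'

```text
time_s: 15.53
position: [0.4023, -0.218, 0.1025]
tool_rot: [[-0.073, -0.997, 0.016], [-0.997, 0.073, -0.01], [0.009, -0.016, -1.0]]
ft_force: [27.8, -6.2, -7.0]
grip_width: 0.0233
```

Request:
step_arm --steps '[{"xyz":[0,-0.08,0],"turn":[0,0,0],"gripper":-1},{"xyz":[-0.06,-0.02,0],"turn":[0,0,0.3],"gripper":-1},{"xyz":[-0.06,0,0],"turn":[0,0,0.3],"gripper":-1},{"xyz":[-0.06,0,0],"turn":[0,0,0.3],"gripper":-1},{"xyz":[0,0,0],"turn":[0,0,0],"gripper":-1}]'

```text
time_s: 15.95
position: [0.4036, -0.2174, 0.1026]
tool_rot: [[-0.14, -0.99, 0.007], [-0.99, 0.14, -0.022], [0.021, -0.01, -1.0]]
ft_force: [-5.5, -48.9, -8.0]
grip_width: 0.023
```

Request:
step_arm --steps '[{"xyz":[0.06,0,0],"turn":[0,0,0],"gripper":-1},{"xyz":[0.08,0,0],"turn":[0,0,0],"gripper":-1},{"xyz":[0,0,0],"turn":[0,0,0],"gripper":-1}]'

```text
time_s: 16.2
position: [0.4033, -0.2181, 0.1025]
tool_rot: [[-0.141, -0.99, 0.009], [-0.99, 0.141, -0.011], [0.009, -0.01, -1.0]]
ft_force: [8.1, -15.9, 0.9]
grip_width: 0.0233
```

Request:
step_arm --steps '[{"xyz":[0,0,0],"turn":[0,0,0],"gripper":0.2},{"xyz":[0,0,0],"turn":[0,0,0],"gripper":0.2},{"xyz":[0,0,0],"turn":[0,0,0],"gripper":0.2},{"xyz":[0,0,-0.6],"turn":[0,0,0],"gripper":0.2},{"xyz":[0,0,-0.8],"turn":[0,0,0],"gripper":0},{"xyz":[0,0,-0.8],"turn":[0,0,0],"gripper":0},{"xyz":[0,0,-0.8],"turn":[0,0,0],"gripper":0},{"xyz":[0,0.8,0],"turn":[0,0,-0.9],"gripper":0},{"xyz":[0,0.8,0],"turn":[0,0,-0.9],"gripper":0},{"xyz":[0,0,0],"turn":[0,0,-0.9],"gripper":0},{"xyz":[0,0,0],"turn":[0,0,-0.9],"gripper":0}]'

```text
time_s: 17.12
position: [0.3352, -0.2057, 0.2205]
tool_rot: [[0.149, -0.989, -0.001], [-0.989, -0.149, 0.0], [-0.001, 0.0, -1.0]]
ft_force: [0.6, 0.6, 0.9]
grip_width: 0.0427
```

Run:
```python
from h import *
snap('top','top3');print(env.observe()['position'])
a=cv2.imread('pics/top3.png')[150:300,230:430]; cv2.imwrite('pics/c5.png',cv2.convertScaleAbs(cv2.resize(a,None,fx=4,fy=4,interpolation=cv2.INTER_CUBIC),alpha=1.4))
```

```text
[ 0.33572136 -0.20590694  0.22044773]
```

View pics/c5.png

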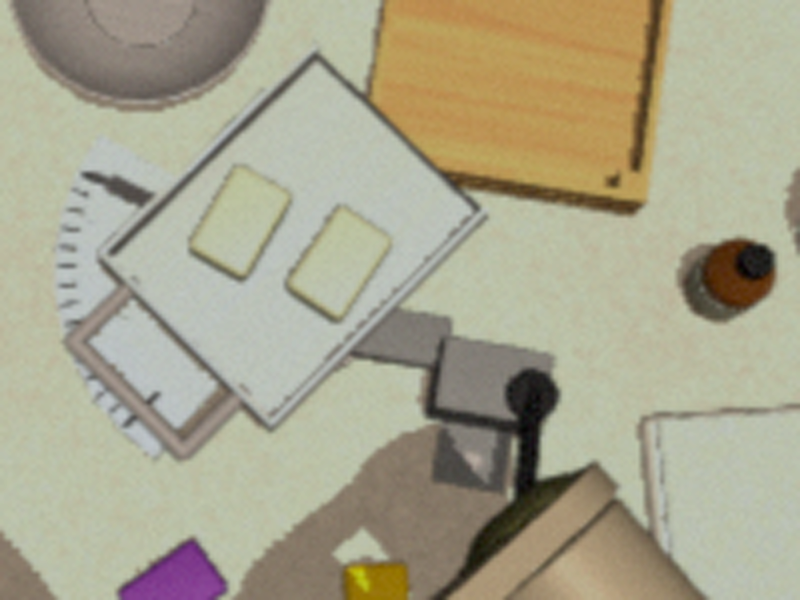

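The lever is back along the block at about its first angle, roughly (531,394) to (525,490), and the pointer is still on the mark. Next is the handle, centred at about (130,398).

Request:
step_arm --steps '[{"xyz":[-0.671,-0.544,0],"turn":[0,0,0],"gripper":0},{"xyz":[-0.671,-0.544,0],"turn":[0,0,0],"gripper":0},{"xyz":[-0.671,-0.544,0],"turn":[0,0,0],"gripper":0},{"xyz":[-0.671,-0.544,0],"turn":[0,0,0],"gripper":0},{"xyz":[-0.671,-0.544,0],"turn":[0,0,0],"gripper":0},{"xyz":[-0.671,-0.544,0],"turn":[0,0,0],"gripper":0},{"xyz":[-0.671,-0.544,0],"turn":[0,0,0],"gripper":0},{"xyz":[-0.671,-0.544,0],"turn":[0,0,0],"gripper":0},{"xyz":[0,0,0],"turn":[0,0,-0.887],"gripper":0},{"xyz":[0,0,0],"turn":[0,0,-0.887],"gripper":0},{"xyz":[0,0,0],"turn":[0,0,-0.887],"gripper":0},{"xyz":[0,0,0],"turn":[0,0,-0.887],"gripper":0},{"xyz":[0,0,0],"turn":[0,0,-0.887],"gripper":0},{"xyz":[0,0,0],"turn":[0,0,-0.887],"gripper":0},{"xyz":[0,0,0],"turn":[0,0,-0.887],"gripper":0},{"xyz":[0,0,0],"turn":[0,0,-0.887],"gripper":0},{"xyz":[0,0,0],"turn":[0,0,-0.887],"gripper":0},{"xyz":[0,0,0],"turn":[0,0,0],"gripper":0}]'

```text
time_s: 18.67
position: [0.477, 0.0317, 0.22]
tool_rot: [[0.708, -0.706, -0.001], [-0.706, -0.708, 0.0], [-0.001, 0.001, -1.0]]
ft_force: [-0.1, 0.1, -0.2]
grip_width: 0.0429
```

Run:
```python
from h import *
W=lambda u,v,z,f='top3':w('top',f,230+(u+.5)/4-.5,150+(v+.5)/4-.5,z)
print(W(72,338,.133),W(184,457,.133),(W(72,338,.133)+W(184,457,.133))/2)
snap('top','top4')
a=cv2.imread('pics/top4.png')[230:300,345:385]; cv2.imwrite('pics/c6.png',cv2.convertScaleAbs(cv2.resize(a,None,fx=8,fy=8,interpolation=cv2.INTER_CUBIC),alpha=1.4))
```

```text
[0.5121 0.0708 0.133 ] [ 0.4372 -0.0021  0.133 ] [0.47465 0.03435 0.133  ]
```

View pics/c6.png

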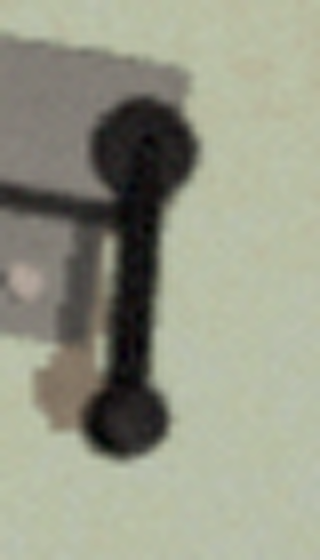

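The lever has settled about 0.05 rad or less off the stop: grip (126,420), pivot (145,150), slightly tighter than at the start. I grasp the handle and lift along the hinge arc.

Request:
step_arm --steps '[{"xyz":[-0.03,-0.03,0.6],"turn":[0,0,0],"gripper":0},{"xyz":[0,0,0.6],"turn":[0,0,0],"gripper":0},{"xyz":[0,0,0.6],"turn":[0,0,0],"gripper":0},{"xyz":[0,0,0.47],"turn":[0,0,0],"gripper":0},{"xyz":[0,0,0],"turn":[0,0,0],"gripper":0},{"xyz":[0,0,0],"turn":[0,0,0],"gripper":-1},{"xyz":[0,0,0],"turn":[0,0,0],"gripper":-1},{"xyz":[0,0,0],"turn":[0,0,0],"gripper":-1},{"xyz":[0,0,0],"turn":[0,0,0],"gripper":-1},{"xyz":[0,0,0],"turn":[0,0,0],"gripper":-1}]' --squeeze 30

```text
time_s: 19.55
position: [0.4773, 0.0336, 0.1308]
tool_rot: [[0.707, -0.707, 0.001], [-0.707, -0.707, 0.001], [0.0, -0.001, -1.0]]
ft_force: [-1.2, 3.3, 4.5]
grip_width: 0.0106
```

Request:
step_arm --steps '[{"xyz":[0.038,0,-0.249],"turn":[0,0,0],"gripper":-1},{"xyz":[0.038,0,-0.249],"turn":[0,0,0],"gripper":-1},{"xyz":[0.058,0,-0.245],"turn":[0,0,0],"gripper":-1},{"xyz":[0.058,0,-0.245],"turn":[0,0,0],"gripper":-1},{"xyz":[0.077,0,-0.239],"turn":[0,0,0],"gripper":-1},{"xyz":[0.077,0,-0.239],"turn":[0,0,0],"gripper":-1},{"xyz":[0.096,0,-0.233],"turn":[0,0,0],"gripper":-1},{"xyz":[0.096,0,-0.233],"turn":[0,0,0],"gripper":-1},{"xyz":[0.114,0,-0.224],"turn":[0,0,0],"gripper":-1},{"xyz":[0.114,0,-0.224],"turn":[0,0,0],"gripper":-1}]'

```text
time_s: 20.38
position: [0.4983, 0.0129, 0.2259]
tool_rot: [[0.707, -0.707, -0.001], [-0.707, -0.707, 0.003], [-0.003, -0.002, -1.0]]
ft_force: [-3.0, 8.6, 0.1]
grip_width: 0.0107
```

Forces are low, so I carry on more slowly through the sliding range.

Request:
step_arm --steps '[{"xyz":[0.066,0,-0.107],"turn":[0,0,0],"gripper":-1},{"xyz":[0.066,0,-0.107],"turn":[0,0,0],"gripper":-1},{"xyz":[0.066,0,-0.107],"turn":[0,0,0],"gripper":-1},{"xyz":[0.066,0,-0.107],"turn":[0,0,0],"gripper":-1},{"xyz":[0.074,0,-0.102],"turn":[0,0,0],"gripper":-1},{"xyz":[0.074,0,-0.102],"turn":[0,0,0],"gripper":-1},{"xyz":[0.074,0,-0.102],"turn":[0,0,0],"gripper":-1},{"xyz":[0.074,0,-0.102],"turn":[0,0,0],"gripper":-1},{"xyz":[0.082,0,-0.095],"turn":[0,0,0],"gripper":-1},{"xyz":[0.082,0,-0.095],"turn":[0,0,0],"gripper":-1},{"xyz":[0.082,0,-0.095],"turn":[0,0,0],"gripper":-1},{"xyz":[0.082,0,-0.095],"turn":[0,0,0],"gripper":-1},{"xyz":[0.089,0,-0.088],"turn":[0,0,0],"gripper":-1},{"xyz":[0.089,0,-0.088],"turn":[0,0,0],"gripper":-1},{"xyz":[0.089,0,-0.088],"turn":[0,0,0],"gripper":-1},{"xyz":[0.089,0,-0.088],"turn":[0,0,0],"gripper":-1},{"xyz":[0,0,0],"turn":[0,0,0],"gripper":-1},{"xyz":[0,0,0],"turn":[0,0,0],"gripper":-1},{"xyz":[0,0,0],"turn":[0,0,0],"gripper":-1},{"xyz":[0,0,0],"turn":[0,0,0],"gripper":-1}]'

```text
time_s: 22.05
position: [0.5332, -0.0212, 0.2901]
tool_rot: [[0.708, -0.706, 0.001], [-0.706, -0.708, 0.004], [-0.002, -0.004, -1.0]]
ft_force: [-8.1, 13.8, 12.4]
grip_width: 0.0109
```

Request:
step_arm --steps '[{"xyz":[0.096,0,-0.081],"turn":[0,0,0],"gripper":-1},{"xyz":[0.096,0,-0.081],"turn":[0,0,0],"gripper":-1},{"xyz":[0.096,0,-0.081],"turn":[0,0,0],"gripper":-1},{"xyz":[0.096,0,-0.081],"turn":[0,0,0],"gripper":-1},{"xyz":[0.102,0,-0.073],"turn":[0,0,0],"gripper":-1},{"xyz":[0.102,0,-0.073],"turn":[0,0,0],"gripper":-1},{"xyz":[0,0,0],"turn":[0,0,0],"gripper":-1},{"xyz":[0,0,0],"turn":[0,0,0],"gripper":-1},{"xyz":[0,0,0],"turn":[0,0,0],"gripper":-1},{"xyz":[0,0,0],"turn":[0,0,0],"gripper":-1},{"xyz":[0,0,0],"turn":[0,0,0],"gripper":-1}]'

```text
time_s: 22.97
position: [0.5505, -0.0383, 0.3094]
tool_rot: [[0.708, -0.706, 0.004], [-0.706, -0.708, 0.003], [0.001, -0.005, -1.0]]
ft_force: [-4.5, 11.1, 12.4]
grip_width: 0.0106
```

Run:
```python
from h import *
snap('top','top5');snap('side','side5')
a=cv2.imread('pics/top5.png')[110:290,220:420];b=cv2.imread('pics/side5.png')[150:330,220:420]
cv2.imwrite('pics/c7.png',cv2.convertScaleAbs(cv2.resize(np.hstack([a,b]),(800,360)),alpha=1.2))
```

```text
(no output)
```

View pics/c7.png

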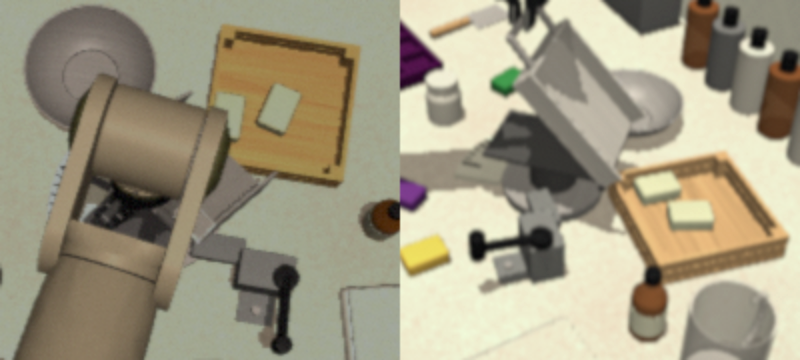

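Both soaps are in the crate: (228,115) and (278,108) in the top half, (657,187) and (690,213) in the side half. The tray is empty. I lower it along the same arc.

Request:
step_arm --steps '[{"xyz":[-0.102,0,0.073],"turn":[0,0,0],"gripper":-1},{"xyz":[-0.102,0,0.073],"turn":[0,0,0],"gripper":-1},{"xyz":[-0.192,0,0.162],"turn":[0,0,0],"gripper":-1},{"xyz":[-0.192,0,0.162],"turn":[0,0,0],"gripper":-1},{"xyz":[-0.178,0,0.176],"turn":[0,0,0],"gripper":-1},{"xyz":[-0.178,0,0.176],"turn":[0,0,0],"gripper":-1},{"xyz":[-0.164,0,0.19],"turn":[0,0,0],"gripper":-1},{"xyz":[-0.164,0,0.19],"turn":[0,0,0],"gripper":-1},{"xyz":[-0.148,0,0.204],"turn":[0,0,0],"gripper":-1},{"xyz":[-0.148,0,0.204],"turn":[0,0,0],"gripper":-1},{"xyz":[-0.132,0,0.214],"turn":[0,0,0],"gripper":-1},{"xyz":[-0.132,0,0.214],"turn":[0,0,0],"gripper":-1},{"xyz":[-0.114,0,0.224],"turn":[0,0,0],"gripper":-1},{"xyz":[-0.114,0,0.224],"turn":[0,0,0],"gripper":-1},{"xyz":[-0.096,0,0.233],"turn":[0,0,0],"gripper":-1},{"xyz":[-0.096,0,0.233],"turn":[0,0,0],"gripper":-1},{"xyz":[-0.077,0,0.239],"turn":[0,0,0],"gripper":-1},{"xyz":[-0.077,0,0.239],"turn":[0,0,0],"gripper":-1}]'

```text
time_s: 24.57
position: [0.4826, 0.0282, 0.1696]
tool_rot: [[0.707, -0.707, 0.001], [-0.707, -0.707, 0.0], [0.001, -0.001, -1.0]]
ft_force: [-0.2, 2.1, -1.6]
grip_width: 0.0103
```

Request:
step_arm --steps '[{"xyz":[-0.029,0,0.123],"turn":[0,0,0],"gripper":-1},{"xyz":[-0.029,0,0.123],"turn":[0,0,0],"gripper":-1},{"xyz":[-0.029,0,0.123],"turn":[0,0,0],"gripper":-1},{"xyz":[-0.029,0,0.123],"turn":[0,0,0],"gripper":-1},{"xyz":[-0.019,0,0.125],"turn":[0,0,0],"gripper":-1},{"xyz":[-0.019,0,0.125],"turn":[0,0,0],"gripper":-1},{"xyz":[-0.01,0,0.063],"turn":[0,0,0],"gripper":-1},{"xyz":[-0.01,0,0.063],"turn":[0,0,0],"gripper":-1},{"xyz":[-0.01,0,0.063],"turn":[0,0,0],"gripper":-1},{"xyz":[-0.01,0,0.063],"turn":[0,0,0],"gripper":-1},{"xyz":[0,0,0],"turn":[0,0,0],"gripper":-1},{"xyz":[0,0,0],"turn":[0,0,0],"gripper":-1}]'

```text
time_s: 25.57
position: [0.4772, 0.0334, 0.1296]
tool_rot: [[0.707, -0.707, -0.0], [-0.707, -0.707, 0.001], [-0.001, -0.0, -1.0]]
ft_force: [-1.9, 5.3, -0.3]
grip_width: 0.0108
```

Request:
step_arm --steps '[{"xyz":[0,0,0.02],"turn":[0,0,0],"gripper":-1},{"xyz":[0,0,0],"turn":[0,0,0],"gripper":-0.3},{"xyz":[0,0,0],"turn":[0,0,0],"gripper":-0.1},{"xyz":[0,0,0],"turn":[0,0,0],"gripper":0},{"xyz":[0,0,0],"turn":[0,0,0],"gripper":0},{"xyz":[0,0,-0.5],"turn":[0,0,0],"gripper":0},{"xyz":[0,0,-0.8],"turn":[0,0,0],"gripper":0},{"xyz":[0,0,-0.8],"turn":[0,0,0],"gripper":0},{"xyz":[0,0,-0.8],"turn":[0,0,0],"gripper":0},{"xyz":[-0.7,-0.4,0],"turn":[0,0,0],"gripper":0},{"xyz":[-0.7,-0.4,0],"turn":[0,0,0],"gripper":0},{"xyz":[-0.7,-0.4,0],"turn":[0,0,0],"gripper":0},{"xyz":[-0.7,-0.4,0],"turn":[0,0,0],"gripper":0},{"xyz":[-0.7,-0.4,0],"turn":[0,0,0],"gripper":0},{"xyz":[-0.7,-0.4,0],"turn":[0,0,0],"gripper":0},{"xyz":[0,0,0],"turn":[0,0,0],"gripper":0},{"xyz":[0,0,0],"turn":[0,0,0],"gripper":0}]'

```text
time_s: 26.98
position: [0.426, 0.2208, 0.2445]
tool_rot: [[0.709, -0.705, 0.0], [-0.705, -0.709, -0.0], [0.0, -0.0, -1.0]]
ft_force: [0.5, -0.5, 0.3]
grip_width: 0.0429
```

Run:
```python
from h import *
snap('top','top6');snap('side','side6')
a=cv2.imread('pics/top6.png')[110:290,220:420];b=cv2.imread('pics/side6.png')[150:330,220:420]
cv2.imwrite('pics/c8.png',cv2.convertScaleAbs(cv2.resize(np.hstack([a,b]),(800,360),interpolation=cv2.INTER_CUBIC),alpha=1.2))
d=cv2.absdiff(cv2.imread('pics/top0.png'),cv2.imread('pics/top6.png')).max(2)
print('static diffs', {n:float(d[v-18:v+18,u-18:u+18].mean().round(1)) for n,(u,v) in dict(bowl=(255,130),jar=(207,245),bottle=(415,220),yellow=(325,302),purple=(273,298),green=(199,197),scale=(440,290),jug=(448,210),crateR=(390,160)).items()})
print(env.observe()['position'])
```

```text
static diffs {'bowl': 3.0, 'jar': 34.5, 'bottle': 3.6, 'yellow': 3.7, 'purple': 3.3, 'green': 3.5, 'scale': 3.3, 'jug': 3.1, 'crateR': 3.2}
[0.42667693 0.21925056 0.24447082]
```

View pics/c8.png

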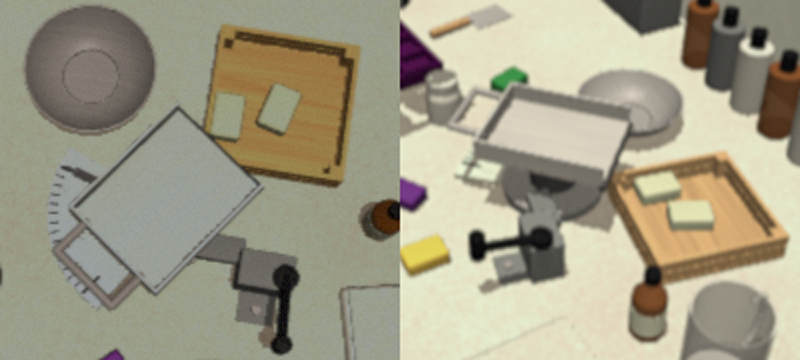

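The tray is flat, the pointer (75,170) is on the upper long mark, the lever is tight and both soaps lie in the crate. The arm is clear. The jar's difference is only the arm covering it, since the side view shows it standing in place. I hand the job in.

```bash
python3 -c "
from h import *
order.close_job()"
```

```text
the job is handed in; nothing more can be done
```

The job is done and handed in at about 27 s of the 72 s; the hand-in reports no verdict. I loosened the clamp, swung the tray about 18° clockwise to the mark for the crate (on the stand's right), and tightened the clamp again. I then tipped both soaps into the crate and laid the tray flat.

**What the last checks showed:**
- **Pointer:** it measured within about 0.7° of the mark before tightening, and still looked on it in the last pictures.
- **Soaps and tray:** both soaps lie in the crate. The tray is empty and the handle is back at its starting height.
- **Clamp:** I pressed the lever against its stop with about 49 N. It then settled at roughly 0.05 rad by image, which counts as tight (below 0.16) but is not exactly zero.
- **Other things on the table:** image differences were small at the bowl, crate, bottle, jug, kitchen scale and coloured look-alikes. I did not compare the mould and the spatula.

**What disagreed:** the jar's image difference was large, most likely because the arm or its shadow was over it in the top view. In the side view it still stands in place.

**Forces:** while turning the lever back I saw up to about 36 N sideways at the wrist, because the grip was about 5 mm off centre. I corrected that before the final press. The 49 N was measured at the wrist while the pads held the lever, well under the 120 N wrist limit.

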